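# Lower the three pop-up stops of a fixture plate in order

## Task

Clear the fixture plate for the next part by pressing its three pop-up stops fully down with the fingertips, one light push at a time: first the stop with the wide round head, then the square one, last the slim pin. Only press: do not grip, lift, shift or tip the stops, and leave the loose aluminium parts on and beside the plate where they stand.

Things in the scene. Friction and masses are not known exactly. Their poses are not given: they have to be found in the camera images.
- fixture_plate: Flat aluminium grid plate with small tapped holes, fixed to the bench, 150 (x) x 210 (y) x 15 mm; origin at the centre of its underside, z up; its top is 15 mm above the origin. On it, each near a different corner (about 38 mm in x and 68 mm in y from the centre; which is where varies), stand the three stops and one loose stepped aluminium block.
- wide_stop: Loose steel stop standing on the plate, 0.3 to 0.6 kg: a round dark steel foot 56 mm across and 16 mm high with a 25 mm collar to 20 mm, in its middle a vertically sliding bright steel head, a flat round disc 32 mm across and 12 mm thick. Origin at the centre of the foot's underside, z up; the top of the head is 44 mm above it when fully up and 32 mm when fully down.
- wide_head (a joint): How far the wide head is pushed down: 0 = fully up, 0.012 m = fully down against its end stop. It starts 0 to 2 mm down, slides down against a steady friction of about 3 N and stays where it is left (no spring).
- wide_top (a point): Centre of the flat top face of the wide head; moves with it.
- square_stop: Loose steel stop standing on the plate, 0.3 to 0.6 kg: a round dark steel foot 56 mm across and 16 mm high with a 25 mm collar to 20 mm, in its middle a vertically sliding bright steel head, a square pad 24 x 24 mm and 12 mm thick. Origin at the centre of the foot's underside, z up; the top of the head is 44 mm above it when fully up and 32 mm when fully down.
- square_head (a joint): How far the square head is pushed down: 0 = fully up, 0.012 m = fully down against its end stop. It starts 0 to 2 mm down, slides down against a steady friction of about 3 N and stays where it is left (no spring).
- square_top (a point): Centre of the flat top face of the square head; moves with it.
- slim_stop: Loose steel stop standing on the plate, 0.3 to 0.6 kg: a round dark steel foot 56 mm across and 16 mm high with a 25 mm collar to 20 mm, in its middle a vertically sliding bright steel head, a plain round pin 14 mm across with a flat top, same diameter all the way down. Origin at the centre of the foot's underside, z up; the top of the head is 44 mm above it when fully up and 32 mm when fully down.
- slim_head (a joint): How far the slim head is pushed down: 0 = fully up, 0.012 m = fully down against its end stop. It starts 0 to 2 mm down, slides down against a steady friction of about 3 N and stays where it is left (no spring).
- slim_top (a point): Centre of the flat top face of the slim head; moves with it.
- insert_c: Loose stepped aluminium block with a dark hole in its top, 36 x 36 x 36 mm, standing on the plate; origin at the centre of its underside. To be left alone.
- al_part_2: Loose turned aluminium part, square base with round top, 46 x 46 x 54 mm, standing on the bench close beside the plate's -y (right-hand) edge; origin at the centre of its underside. To be left alone.

How it is judged:
By the outcome, as a careful person would: the job done as asked, in the order asked, and still so for the second after the job is handed in, with the robot touching nothing.
It also fails if it takes over 42 s, if anything falls off the work surface, if the arm or the gripper's body presses on something with over 40 N, if the wrist force passes 120 N, or if a joint passes its speed limit or range.

## Robot

A 7-joint arm with a two-finger parallel gripper is mounted at the origin on the work surface; the furniture and walls round the work are solid. World frame = base frame: x ahead of the robot, y to its left, z up, the work surface at z = 0. Lengths are in m, angles in rad, forces in N, time in s.
With the tool pointing down it reaches from about 0.4 to 0.85 m from the base axis. Payload 4.5 kg.
Tool frame: the origin (TCP) lies midway between the tips of the shut fingers; the grasp point (between the pads) lies 19 mm behind it; z points along the fingers, y is the direction in which the jaws open and shut (so a half turn about z gives the same grasp; the last joint's range is limited). The gripper opens to 88 mm and grips with 3 to 60 N. Pads are 18 mm wide; open, the fingers measure 123 mm over their backs; the gripper's body (75 mm by 187 mm) begins 45 mm behind the grasp point.
Start: joints at [1.314, 0.689, -0.195, 1.565, 0.157, 0.902, -0.215], TCP at [0.179, -0.599, 0.239] pointing down, gripper open.
Joint ranges: [-3.01, 3.01], [-0.46, 2.08], [-1.47, 1.51], [0.13, 2.56], [-1, 4.14], [0.04, 2.09], [-2.66, 2.66]. Speed limits (rad/s): [2.57, 2.57, 3.14, 3.14, 3.14, 3.14, 3.14].

## Interface

Orientations are given as a unit quaternion [x, y, z, w].
In Python, from plant import get_state, snapshot, finish_job, regions_of gives the robot as it stands.
- The arm moves only by the tool send_rows, never from a script. Its argument "series" is a list of rows, each an object of numbers: "grip": the opening, from 0 (shut) to 1 (fully open); "dx", "dy", "dz": the shift along the tool's x, y, z in mm; "turn": the turn about the tool's z in rad. A call has 1 to 20 rows; each row shifts and turns the commanded pose from where the row before left it, along the tool's axes as they then stand; what a row does not reach is not made up. A row lasts 1/10 s, in which the tool goes at most 50 mm and 8.59 degrees, less where a joint would pass 70% of its speed; a pose out of reach is approached as far as the arm can. A call is refused whole if a number of a shift passes 50 or a number of a turn 0.15, either way. A call with a gripper value outside its range is refused whole. The fingers move at their own pace and stop on an object; "force" is the grip in N (left out, the last holds). Time passes only in rows, so rows that do not move let the fingers close. It gives the time, the measured TCP pose, the force and the opening at its end, in the units of the state.
- get_state(): the state, without advancing time (a new reading comes with each control period).
- snapshot(name): name is "side" or "top"; returns a dict with "img" (480x640x3 uint8, red, green, blue), "depth" (480x640 float32, m along the optical axis (not along the pixel's ray), 0 where there is no reading), "fov_y" (degrees; the focal length in pixels is half the picture's height over the tangent of half this angle, whatever the lens; pixels are square), "cx", "cy" (the principal point, pixels), "k1" (the pictures are not rectified: a ray, as slopes to the right and down, at radius r is drawn at 1 + k1 r^2 times it, then the intrinsics apply), "R" (3x3) and "t" (3): a world point X has camera coordinates R X + t. Camera axes: x right, y down, z forward; pixel columns grow to the right and rows downward; lengths in m; the calibration is good to about 2 mm. A picture is of the moment at which its call begins.
- finish_job(): hands the job in, once; it reports no verdict.
Trained networks look in a picture, given as the dict that the camera call returned (one of the last four; its "shot" number tells which), for a name from the list of things; names that differ only in an ending like _2 or _b are one class to them, and where a whole thing is asked for, a point or a joint stands for the part that bears it (a point fixed in the world has none). Each returns a list of dicts, best first, with "score" (0 to 1); they miss things now and then, are a little off and sometimes report something else, mostly with a low value. They report only what shows in the picture. A call takes as long as a camera call.
- regions_of(picture, target): "pixels" (480x640 bool, what is visible of it) and "extent" ([left, top, right, bottom] in pixels, round what is visible of it).
The state is a dict: "clock": time; "q": joint angles; "qd": joint speeds; "joint_torque": joint torques, N m; "tool_pos": TCP position; "eef_rot": TCP orientation; "contact_force": force on the tool from outside, world axes, zero at the start; "moment": the same for the moment, N m; "opening": opening from 0.0 (shut) to 1.0 (fully open).
Only numpy, scipy, OpenCV 4.12 (cv2) and the standard library are available. Lean on these libraries where they do the work, as an engineer would, in place of code of your own. Each camera call takes 0.05 s, during which the arm holds its last target.

## Working session

There is one attempt and no reset: what is moved stays moved. The work goes in short steps, Python scripts to look and compute and a tool call to move; the robot and the scene stay as the last step left them, time stands still between calls to the robot, and variables do not carry over. Pictures are saved under pics/ and viewed, and the job is handed in when it is done.

Besides the shell and the picture viewer there is one more tool, called after "Request:" as name([rows], argument=value, ...), one row to a line, values as JSON. send_rows: Moves the arm, as the interface text tells. Its arguments: {"type":"object","properties":{"series":{"type":"array","items":{"type":"object","properties":{"grip":{"type":"number"},"dx":{"type":"number"},"dy":{"type":"number"},"dz":{"type":"number"},"turn":{"type":"number"}}}},"force":{"type":"number"}},"required":["series"]}

```bash
mkdir -p pics; cat > h.py <<'E'
import numpy as np, cv2
from plant import get_state, snapshot, finish_job, regions_of
def K(p):
    f=240/np.tan(np.radians(p["fov_y"])/2)
    return f
def world(p,us,vs,ds):
    f=K(p); x=(np.asarray(us,float)-p["cx"])/f; y=(np.asarray(vs,float)-p["cy"])/f
    a,b=x.copy(),y.copy()
    for _ in range(20):
        s=1+p["k1"]*(a*a+b*b); a=x/s; b=y/s
    P=np.stack([a*ds,b*ds,np.asarray(ds,float)],-1)
    return (P-np.asarray(p["t"]))@np.asarray(p["R"])
def save(p,n): cv2.imwrite(n,cv2.cvtColor(p["img"],cv2.COLOR_RGB2BGR))
E
python3 - <<'E'
from h import *
s=get_state(); print({k:np.round(v,3) for k,v in s.items()})
for n in ["top","side"]:
    p=snapshot(n); save(p,f"pics/{n}0.png"); print(n,p["fov_y"],p["k1"],np.round(p["R"],3).tolist(),np.round(p["t"],3))
    for o in ["fixture_plate","wide_top","square_top","slim_top","wide_stop","square_stop","slim_stop","insert_c","al_part_2"]:
        for r in regions_of(p,o)[:2]:
            m=r["pixels"]&(p["depth"]>0); v,u=np.nonzero(m)
            if len(v)==0: print(o,"empty");continue
            W=world(p,u,v,p["depth"][v,u]); z=np.percentile(W[:,2],97)
            T=W[W[:,2]>z-0.004]
            print(o,round(r["score"],2),np.round(r["extent"]),len(v),"ztop",round(z,4),"topc",np.round(T.mean(0),4),"mid",np.round((T.max(0)+T.min(0))/2,4),"ext",np.round(np.ptp(T,axis=0),3))
E
```

```text
{'clock': np.float64(0.0), 'q': array([ 1.314,  0.69 , -0.194,  1.566,  0.157,  0.903, -0.215]), 'qd': array([ 0.001, -0.001, -0.001,  0.001,  0.   ,  0.001,  0.   ]), 'joint_torque': array([ 0.0000e+00, -5.2756e+01, -1.2670e+00, -1.5343e+01, -5.3000e-02,
        7.0000e-03,  0.0000e+00]), 'tool_pos': array([ 0.179, -0.598,  0.238]), 'eef_rot': array([ 0.989,  0.145, -0.   , -0.001]), 'contact_force': array([-1.397,  0.128, -0.312]), 'moment': array([ 0.02 , -0.019,  0.03 ]), 'opening': np.float64(1.001)}
top 57.38795600304865 -0.09992579275629498 [[0.175, -0.985, 0.005], [-0.964, -0.172, -0.204], [0.202, 0.031, -0.979]] [0.167 0.531 0.81 ]
fixture_plate 0.65 [264. 210. 382. 308.] 5404 ztop 0.0209 topc [0.4745 0.2396 0.0195] mid [0.478  0.2419 0.0351] ext [0.16  0.213 0.036]
wide_top 0.58 [354. 240. 370. 250.] 220 ztop 0.062 topc [0.5123 0.1747 0.0596] mid [0.5124 0.1747 0.0603] ext [0.031 0.03  0.005]
square_top 0.55 [280. 261. 294. 272.] 140 ztop 0.0605 topc [0.4417 0.3105 0.0583] mid [0.4416 0.3107 0.0586] ext [0.027 0.027 0.004]
slim_top 0.48 [292. 224. 300. 237.] 55 ztop 0.0614 
[... 1639 characters left out ...]
5 0.1765 0.0565] ext [0.028 0.031 0.005]
square_stop 0.87 [322. 272. 369. 321.] 1435 ztop 0.0567 topc [0.4431 0.3156 0.0557] mid [0.443  0.3145 0.0554] ext [0.03  0.032 0.005]
slim_stop 0.6 [261. 275. 307. 317.] 1205 ztop 0.0565 topc [0.5217 0.3132 0.0564] mid [0.5218 0.3116 0.0558] ext [0.011 0.014 0.006]
insert_c 0.6 [327. 234. 358. 265.] 711 ztop 0.0507 topc [0.4339 0.1835 0.0494] mid [0.4341 0.1809 0.0493] ext [0.029 0.026 0.005]
insert_c 0.58 [281. 228. 300. 249.] 343 ztop 0.0583 topc [0.5129 0.178  0.057 ] mid [0.5132 0.1765 0.0567] ext [0.029 0.031 0.005]
al_part_2 0.93 [299. 211. 331. 250.] 862 ztop 0.0534 topc [0.4777 0.0984 0.0525] mid [0.4777 0.0969 0.0522] ext [0.024 0.025 0.006]
```

```bash
python3 - <<'E'
import cv2
a=cv2.imread("pics/top0.png")[190:320,240:430]; b=cv2.imread("pics/side0.png")[190:350,230:400]
cv2.imwrite("pics/a.png",cv2.resize(a,None,fx=4,fy=4)); cv2.imwrite("pics/b.png",cv2.resize(b,None,fx=3.7,fy=3.7))
E
```

```text
(no output)
```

View pics/a.png

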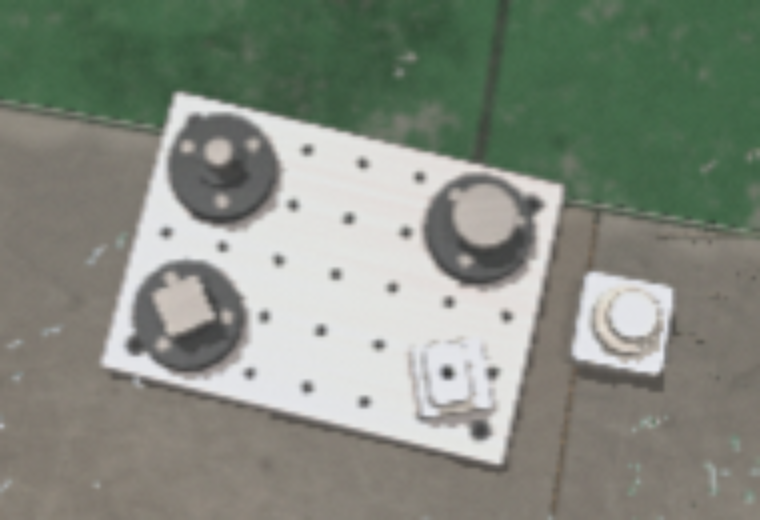

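View pics/b.png

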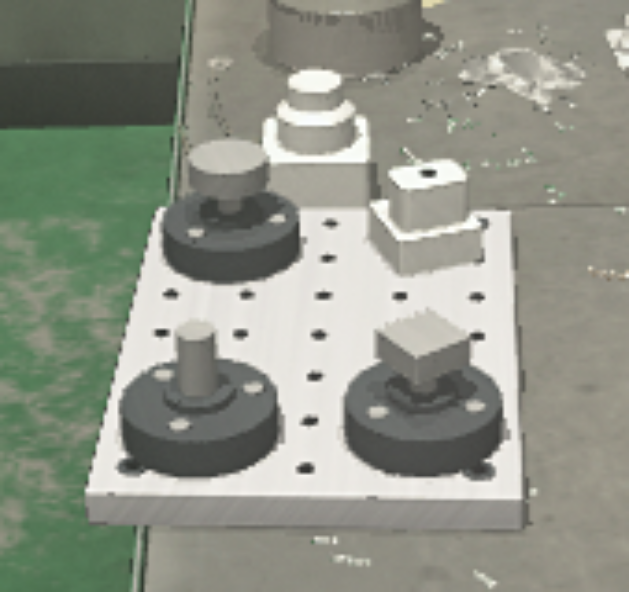

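View pics/top0.png

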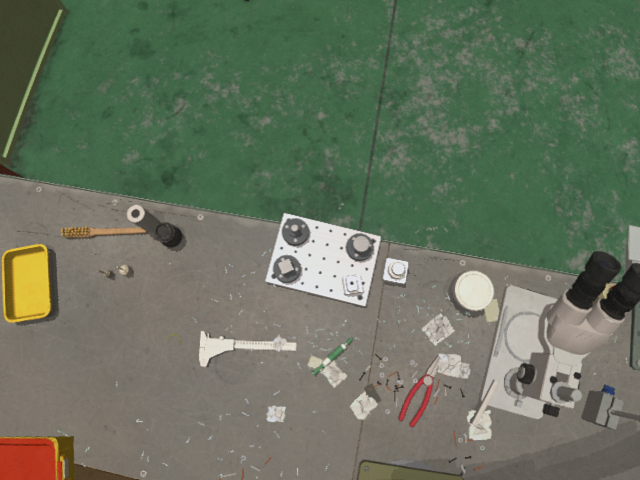

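View pics/side0.png

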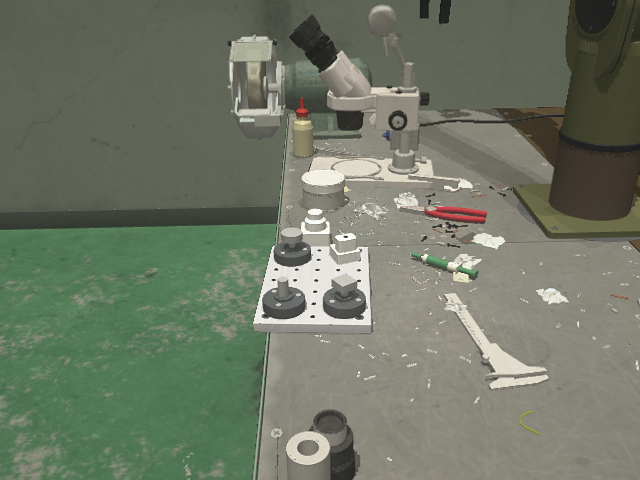

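The top picture shows wide at (362,245), square at (287,267) and slim at (296,231), with the block at (352,285). Both views agree on which stop is which. The two cameras differ by about 3.5 mm in y and 3 mm in z. The side camera's heights fit the plate top (15 mm) better. Next I'll check for obstacles on the way.

```bash
python3 - <<'E'
from h import *
p=snapshot("side");q=snapshot("top")
W=[]
for c in (p,q):
    v,u=np.nonzero(c["depth"]>0); W.append(world(c,u,v,c["depth"][v,u]))
W=np.vstack(W)
xs=np.arange(-.0,0.95,.05); ys=np.arange(-.8,.55,.05)
print("x:",np.round(xs*100).astype(int).tolist())
for y in ys:
    print(round(y*100),end=": ")
    for x in xs:
        m=(W[:,0]>=x)&(W[:,0]<x+.05)&(W[:,1]>=y)&(W[:,1]<y+.05)
        print("%4d"%(np.percentile(W[m,2],99.5)*1000) if m.sum()>3 else "   .",end=" ")
    print()
E
```

```text
x: [0, 5, 10, 15, 20, 25, 30, 35, 40, 45, 50, 55, 60, 65, 70, 75, 80, 85, 90]
-80:    .    .    .    .    .    .    .    .    .    .    .    .    . -775 -768 -769 -770 -769 -770 
-75:    .    .    .    .    .    .    .    .    .    .    .    .    . -770 -772 -770 -769 -769 -771 
-70:    1    1    1  271    .    .   -1    .    .    .   -1    .    . -772 -770 -771 -769 -768 -769 
-65:    1    2    1  279  278    .    0    .    .    .    0  158  139 -537 -769 -769 -768 -771 -770 
-60:    1    1    3  280   -1    .    0    .    .    .  118  170  152  152 -771 -769 -769 -769 -769 
-55:    8    8    6  289    4    .  161  172    .  169  169  222  225  162 -770 -770 -769 -769 -770 
-50:    2    2    3    3    3    3  157  171   89  168  166  225  225  222 -773 -769 -770 -769 -769 
-45:    2    0    3    3    4    4    4   21  123  137  135  224  223  224 -771 -769 -768 -770 -770 
-40:    1    0    3    3   54  198  303  276    4    1   76  209  207 -772 -772 -770 -767 -770 -769 
-35:    1    0    3    3   53  236  302  295    8  121  115    . -779 -773 -770 -770 -770 -771 -771 
-30:    1   
[... 989 characters left out ...]
 
20:    3    3    3    3   11   15    4    4   20   19   30   17    .    .    . -769 -759 -768 -768 
25:    5    4    8    9    3    7    5    3   58   33   35   18    .    .    . -770 -768 -768 -769 
30:    6    5    3    3    3    7    5    3   59   57   60   18    .    .    . -768 -769 -767 -770 
35:    4    3    3    3    3   11    3    3   14   12    4    .    .    .    . -767 -765 -767 -767 
40:    3    5    3    3   10   12    3    3    3    3    3    .    .    . -773 -770 -770 -769 -768 
45:    3    3    3    3    4    5    3    3    3    3    3    .    .    . -770 -769 -766 -768 -769 
50:    3    4    3    3    3    4    3    3    3   45    3    .    .    . -767 -768 -768 -770 -770
```

```bash
python3 - <<'E'
from h import *
p=snapshot("side")
for u,v in [(383,20),(395,45),(425,8),(445,10),(305,40),(255,60),(330,80),(590,20)]:
    d=np.median(p["depth"][v-1:v+2,u-1:u+2]); print(u,v,d,np.round(world(p,u,v,d),3) if d>0 else "")
s=get_state(); x,y,z,w=s["eef_rot"]
from scipy.spatial.transform import Rotation as R
M=R.from_quat(s["eef_rot"]).as_matrix(); print(M.round(3))
for n,t in [("a",(0.42,-0.5,0.45)),("wide",(.5127,.176,.10))]:
    print(n,(M.T@(np.array(t)-s["tool_pos"])*1000).round(0))
E
```

```text
383 20 1.2570633 [ 0.33  -0.326  0.279]
395 45 1.2836217 [ 0.303 -0.33   0.229]
425 8 1.546334 [ 0.191 -0.641  0.26 ]
445 10 1.4522359 [ 0.163 -0.539  0.268]
305 40 1.1047766 [ 0.487 -0.153  0.272]
255 60 1.334612 [ 0.596 -0.374  0.196]
330 80 1.1338141 [ 0.443 -0.149  0.203]
590 20 0.9398473 [0.06  0.015 0.319]
[[ 0.958  0.287  0.   ]
 [ 0.287 -0.958 -0.   ]
 [-0.     0.    -1.   ]]
a [ 259.  -26. -211.]
wide [ 542. -647.  139.]
```

Request:
send_rows([
  {"dz": -40, "grip": 0},
  {"dz": -40, "grip": 0},
  {"dz": -40, "grip": 0},
  {"dz": -40, "grip": 0},
  {"dz": -40, "grip": 0},
], force=10)

```text
schema error: expected keys grip, dx, dy, dz, turn
```

Request:
send_rows([
  {"dx": 0, "dy": 0, "dz": -40, "turn": 0, "grip": 0},
  {"dx": 0, "dy": 0, "dz": -40, "turn": 0, "grip": 0},
  {"dx": 0, "dy": 0, "dz": -40, "turn": 0, "grip": 0},
  {"dx": 0, "dy": 0, "dz": -40, "turn": 0, "grip": 0},
  {"dx": 10, "dy": 0, "dz": -40, "turn": 0, "grip": 0},
  {"dx": 30, "dy": 0, "dz": 0, "turn": 0, "grip": 0},
  {"dx": 30, "dy": 0, "dz": 0, "turn": 0, "grip": 0},
  {"dx": 30, "dy": 0, "dz": 0, "turn": 0, "grip": 0},
], force=10)

```text
clock: 1.95
tool_pos: [0.2759, -0.5697, 0.4392]
eef_rot: [0.989, 0.145, 0.0, 0.0]
contact_force: [0.1, 0.0, -0.2]
opening: 0.299
```

Request:
send_rows([
  {"dx": 20, "dy": -29, "dz": 0, "turn": 0, "grip": 0},
  {"dx": 20, "dy": -29, "dz": 0, "turn": 0, "grip": 0},
  {"dx": 20, "dy": -29, "dz": 0, "turn": 0, "grip": 0},
  {"dx": 20, "dy": -29, "dz": 0, "turn": 0, "grip": 0},
  {"dx": 20, "dy": -29, "dz": 0, "turn": 0, "grip": 0},
  {"dx": 20, "dy": -29, "dz": 0, "turn": 0, "grip": 0},
  {"dx": 20, "dy": -29, "dz": 0, "turn": 0, "grip": 0},
  {"dx": 20, "dy": -29, "dz": 0, "turn": 0, "grip": 0},
  {"dx": 20, "dy": -29, "dz": 0, "turn": 0, "grip": 0},
  {"dx": 20, "dy": -29, "dz": 0, "turn": 0, "grip": 0},
  {"dx": 20, "dy": -29, "dz": 0, "turn": 0, "grip": 0},
  {"dx": 20, "dy": -29, "dz": 0, "turn": 0, "grip": 0},
  {"dx": 20, "dy": -29, "dz": 0, "turn": 0, "grip": 0},
  {"dx": 20, "dy": -29, "dz": 0, "turn": 0, "grip": 0},
  {"dx": 20, "dy": -29, "dz": 0, "turn": 0, "grip": 0},
  {"dx": 20, "dy": -29, "dz": 0, "turn": 0, "grip": 0},
])

```text
clock: 3.55
tool_pos: [0.4487, -0.0325, 0.4389]
eef_rot: [0.989, 0.145, 0.0, 0.0]
contact_force: [0.4, -0.3, -0.7]
opening: 0.007
```

```bash
cat > go.py <<'E'
import sys
from h import *
from scipy.spatial.transform import Rotation as R
s=get_state(); M=R.from_quat(s["eef_rot"]).as_matrix()
print(s["clock"],s["tool_pos"].round(4),s["contact_force"].round(2),s["q"].round(2),round(float(s["opening"]),3))
for n,t in [("wide",(.5127,.176,.065)),("sq",(.4425,.3128,.065)),("slim",(.5215,.3097,.065))]:
    print(n,(M.T@(np.array(t)-s["tool_pos"])*1000).round(1))
E
python3 go.py
```

```text
3.55 [ 0.4487 -0.0325  0.4389] [ 0.39 -0.27 -0.68] [ 0.31  0.25 -0.45  1.71  0.12  1.2  -1.45] 0.007
wide [ 121.  -181.6  373.9]
sq [  92.9 -332.8  373.8]
slim [ 167.7 -307.1  373.8]
```

Request:
send_rows([
  {"dx": 20, "dy": -30, "dz": 0, "turn": 0, "grip": 0},
  {"dx": 20, "dy": -30, "dz": 0, "turn": 0, "grip": 0},
  {"dx": 20, "dy": -30, "dz": 0, "turn": 0, "grip": 0},
  {"dx": 20, "dy": -30, "dz": 10, "turn": 0, "grip": 0},
  {"dx": 20, "dy": -30, "dz": 20, "turn": 0, "grip": 0},
  {"dx": 20, "dy": -31, "dz": 30, "turn": 0, "grip": 0},
  {"dx": 0, "dy": 0, "dz": 40, "turn": 0, "grip": 0},
  {"dx": 0, "dy": 0, "dz": 40, "turn": 0, "grip": 0},
  {"dx": 0, "dy": 0, "dz": 40, "turn": 0, "grip": 0},
  {"dx": 0, "dy": 0, "dz": 40, "turn": 0, "grip": 0},
  {"dx": 0, "dy": 0, "dz": 40, "turn": 0, "grip": 0},
  {"dx": 0, "dy": 0, "dz": 40, "turn": 0, "grip": 0},
  {"dx": 0, "dy": 0, "dz": 30, "turn": 0, "grip": 0},
  {"dx": 0, "dy": 0, "dz": 10, "turn": 0, "grip": 0},
  {"dx": 0, "dy": 0, "dz": 0, "turn": 0, "grip": 0},
])

```text
clock: 5.05
tool_pos: [0.5111, 0.1738, 0.0979]
eef_rot: [0.989, 0.145, -0.001, 0.0]
contact_force: [0.3, -1.1, 0.5]
opening: 0.001
```

```bash
python3 go.py; python3 - <<'E'
from h import *
p=snapshot("side"); save(p,"pics/s1.png")
b=p["img"][150:350,230:400][:,:,::-1]; cv2.imwrite("pics/s1c.png",cv2.resize(b,None,fx=3,fy=3))
E
```

```text
5.05 [0.5111 0.1738 0.0979] [ 0.27 -1.1   0.54] [-0.23  0.81 -0.3   1.93  0.49  0.48 -2.17] 0.001
wide [ 2.2 -1.6 32.9]
sq [ -25.8 -152.8   32.9]
slim [  49.  -127.2   32.7]
```

View pics/s1c.png

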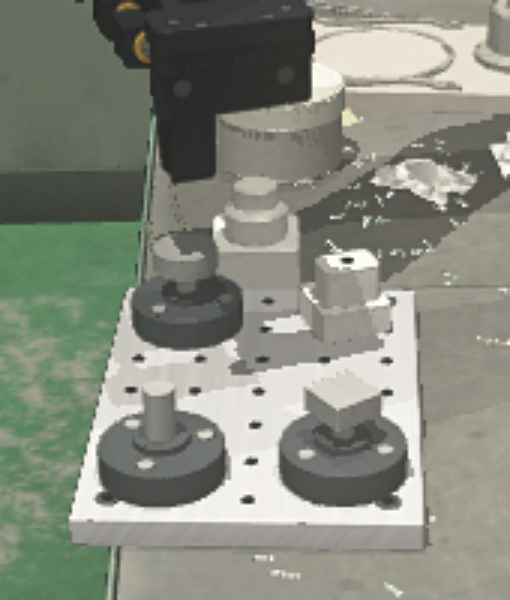

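The shut fingertips are above the wide head (finger at crop (187,180), head at (185,245)).

Request:
send_rows([
  {"dx": 2, "dy": -2, "dz": 10, "turn": 0, "grip": 0},
  {"dx": 0, "dy": 0, "dz": 10, "turn": 0, "grip": 0},
  {"dx": 0, "dy": 0, "dz": 8, "turn": 0, "grip": 0},
  {"dx": 0, "dy": 0, "dz": 4, "turn": 0, "grip": 0},
  {"dx": 0, "dy": 0, "dz": 3, "turn": 0, "grip": 0},
  {"dx": 0, "dy": 0, "dz": 2, "turn": 0, "grip": 0},
  {"dx": 0, "dy": 0, "dz": 2, "turn": 0, "grip": 0},
  {"dx": 0, "dy": 0, "dz": 2, "turn": 0, "grip": 0},
])

```text
clock: 5.9
tool_pos: [0.5131, 0.1765, 0.0578]
eef_rot: [0.989, 0.145, 0.0, 0.0]
contact_force: [0.1, -0.3, 3.4]
opening: 0.006
```

Contact at about z = 0.058 with 3.4 N, as expected.

Request:
send_rows([
  {"dx": 0, "dy": 0, "dz": 2, "turn": 0, "grip": 0},
  {"dx": 0, "dy": 0, "dz": 2, "turn": 0, "grip": 0},
  {"dx": 0, "dy": 0, "dz": 2, "turn": 0, "grip": 0},
  {"dx": 0, "dy": 0, "dz": 1, "turn": 0, "grip": 0},
  {"dx": 0, "dy": 0, "dz": 1, "turn": 0, "grip": 0},
])

```text
clock: 6.4
tool_pos: [0.513, 0.1765, 0.0496]
eef_rot: [0.989, 0.145, 0.0, 0.0]
contact_force: [-0.0, -0.7, 2.3]
opening: 0.003
```

Request:
send_rows([
  {"dx": 0, "dy": 0, "dz": 1, "turn": 0, "grip": 0},
  {"dx": 0, "dy": 0, "dz": 0.5, "turn": 0, "grip": 0},
])

```text
clock: 6.6
tool_pos: [0.513, 0.1765, 0.0481]
eef_rot: [0.989, 0.145, 0.0, 0.0]
contact_force: [-0.2, -0.3, 2.9]
opening: 0.006
```

Request:
send_rows([
  {"dx": 0, "dy": 0, "dz": 0.5, "turn": 0, "grip": 0},
  {"dx": 0, "dy": 0, "dz": 0, "turn": 0, "grip": 0},
])

```text
clock: 6.8
tool_pos: [0.5131, 0.1765, 0.0476]
eef_rot: [0.989, 0.145, 0.0, -0.0]
contact_force: [0.0, 0.8, 1.5]
opening: 0.001
```

Request:
send_rows([
  {"dx": 0, "dy": 0, "dz": 0.5, "turn": 0, "grip": 0},
  {"dx": 0, "dy": 0, "dz": 0, "turn": 0, "grip": 0},
])

```text
clock: 7.0
tool_pos: [0.5131, 0.1765, 0.0474]
eef_rot: [0.989, 0.145, 0.0, 0.0]
contact_force: [-0.7, -0.7, 4.6]
opening: 0.004
```

Request:
send_rows([
  {"dx": 0, "dy": 0, "dz": 0.5, "turn": 0, "grip": 0},
  {"dx": 0, "dy": 0, "dz": 0, "turn": 0, "grip": 0},
])

```text
clock: 7.2
tool_pos: [0.5131, 0.1765, 0.0474]
eef_rot: [0.989, 0.145, 0.0, 0.0]
contact_force: [-0.7, -0.4, 9.1]
opening: 0.004
```

Request:
send_rows([
  {"dx": 0, "dy": 0, "dz": -6, "turn": 0, "grip": 0},
  {"dx": 0, "dy": 0, "dz": -15, "turn": 0, "grip": 0},
  {"dx": 0, "dy": 0, "dz": -20, "turn": 0, "grip": 0},
  {"dx": 0, "dy": 0, "dz": 0, "turn": 0.14, "grip": 0},
  {"dx": 0, "dy": 0, "dz": 0, "turn": 0, "grip": 0},
])

```text
clock: 7.7
tool_pos: [0.5131, 0.1764, 0.0882]
eef_rot: [0.997, 0.075, 0.0, 0.0]
contact_force: [-0.3, -0.6, 0.2]
opening: 0.004
```

```bash
python3 go.py
```

```text
7.7 [0.5131 0.1764 0.0882] [-0.28 -0.55  0.18] [-0.26  0.82 -0.26  1.93  0.45  0.44 -2.27] 0.004
wide [-0.5  0.3 23.2]
sq [ -49.4 -145.4   23.1]
slim [  28.2 -130.5   23.2]
```

Request:
send_rows([
  {"dx": 0, "dy": 0, "dz": 0, "turn": -0.14, "grip": 0},
  {"dx": 0, "dy": 0, "dz": 0, "turn": -0.14, "grip": 0},
  {"dx": 0, "dy": 0, "dz": 0, "turn": -0.14, "grip": 0},
  {"dx": 0, "dy": 0, "dz": 0, "turn": -0.14, "grip": 0},
  {"dx": 0, "dy": 0, "dz": 0, "turn": -0.14, "grip": 0},
  {"dx": 0, "dy": 0, "dz": 0, "turn": 0, "grip": 0},
])

```text
clock: 8.3
tool_pos: [0.5125, 0.1761, 0.0871]
eef_rot: [0.91, 0.414, -0.001, -0.0]
contact_force: [-0.8, -0.8, -0.0]
opening: 0.007
```

```bash
python3 go.py
```

```text
8.3 [0.5125 0.1761 0.0871] [-0.8  -0.76 -0.03] [-0.16  0.85 -0.44  1.93  0.69  0.52 -1.79] 0.007
wide [ 0.1  0.2 22.1]
sq [  57.1 -142.6   22.2]
slim [106.7 -81.   22.1]
```

Request:
send_rows([
  {"dx": 11, "dy": -28, "dz": 0, "turn": 0, "grip": 0},
  {"dx": 11, "dy": -28, "dz": 0, "turn": 0, "grip": 0},
  {"dx": 11, "dy": -28, "dz": 0, "turn": 0, "grip": 0},
  {"dx": 12, "dy": -28, "dz": 0, "turn": 0, "grip": 0},
  {"dx": 12, "dy": -29, "dz": 0, "turn": 0, "grip": 0},
  {"dx": 0, "dy": 0, "dz": 0, "turn": 0, "grip": 0},
  {"dx": 0, "dy": 0, "dz": 0, "turn": 0, "grip": 0},
])

```text
clock: 9.0
tool_pos: [0.4441, 0.3124, 0.0874]
eef_rot: [0.911, 0.413, -0.0, 0.0]
contact_force: [0.6, -1.2, -0.5]
opening: 0.006
```

```bash
python3 go.py; python3 - <<'E'
from h import *
p=snapshot("side"); save(p,"pics/s2.png")
for o in ["wide_stop"]:
    for r in regions_of(p,o)[:1]:
        v,u=np.nonzero(r["pixels"]&(p["depth"]>0)); W=world(p,u,v,p["depth"][v,u]); z=np.percentile(W[:,2],97);T=W[W[:,2]>z-.004]
        print(o,r["score"],z,((T.max(0)+T.min(0))/2).round(4))
b=p["img"][150:350,230:400][:,:,::-1]; cv2.imwrite("pics/s2c.png",cv2.resize(b,None,fx=3,fy=3))
E
```

```text
9.0 [0.4441 0.3124 0.0874] [ 0.56 -1.21 -0.46] [-0.46  0.84 -0.4   1.92  0.64  0.51 -2.04] 0.006
wide [-57.4 141.5  22.6]
sq [-0.7 -1.5 22.4]
slim [49.  60.  22.4]
wide_stop 0.57 0.04648926913450599 [0.5129 0.1771 0.0451]
```

View pics/s2c.png

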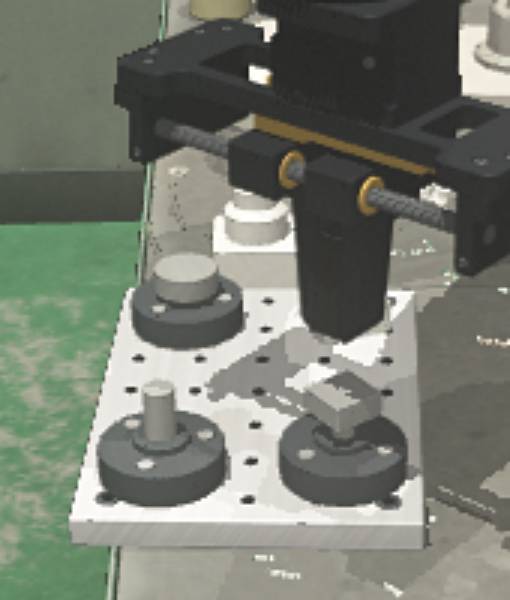

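The wide head is down on its collar and the foot hasn't moved (measured top about 46.5 mm). The fingertips are now above the square pad (345,400 in the crop).

Request:
send_rows([
  {"dx": -0.5, "dy": -1.5, "dz": 10, "turn": 0, "grip": 0},
  {"dx": 0, "dy": 0, "dz": 8, "turn": 0, "grip": 0},
  {"dx": 0, "dy": 0, "dz": 4, "turn": 0, "grip": 0},
  {"dx": 0, "dy": 0, "dz": 3, "turn": 0, "grip": 0},
  {"dx": 0, "dy": 0, "dz": 2, "turn": 0, "grip": 0},
  {"dx": 0, "dy": 0, "dz": 2, "turn": 0, "grip": 0},
  {"dx": 0, "dy": 0, "dz": 1, "turn": 0, "grip": 0},
])

```text
clock: 9.8
tool_pos: [0.4431, 0.3129, 0.0576]
eef_rot: [0.911, 0.413, 0.0, 0.0]
contact_force: [0.4, 0.7, 1.0]
opening: 0.005
```

Request:
send_rows([
  {"dx": 0, "dy": 0, "dz": 2, "turn": 0, "grip": 0},
  {"dx": 0, "dy": 0, "dz": 2, "turn": 0, "grip": 0},
  {"dx": 0, "dy": 0, "dz": 2, "turn": 0, "grip": 0},
])

```text
clock: 10.1
tool_pos: [0.4431, 0.3129, 0.0518]
eef_rot: [0.911, 0.413, 0.0, 0.0]
contact_force: [-0.4, -0.1, 3.2]
opening: 0.004
```

Request:
send_rows([
  {"dx": 0, "dy": 0, "dz": 1, "turn": 0, "grip": 0},
  {"dx": 0, "dy": 0, "dz": 1, "turn": 0, "grip": 0},
])

```text
clock: 10.3
tool_pos: [0.4431, 0.313, 0.0496]
eef_rot: [0.911, 0.413, 0.0, 0.0]
contact_force: [-1.4, -0.2, 3.4]
opening: 0.004
```

Request:
send_rows([
  {"dx": 0, "dy": 0, "dz": 1, "turn": 0, "grip": 0},
  {"dx": 0, "dy": 0, "dz": 1, "turn": 0, "grip": 0},
  {"dx": 0, "dy": 0, "dz": 0, "turn": 0, "grip": 0},
])

```text
clock: 10.6
tool_pos: [0.4431, 0.3129, 0.0475]
eef_rot: [0.911, 0.413, 0.0, -0.0]
contact_force: [-0.1, -0.4, 0.5]
opening: 0.004
```

Request:
send_rows([
  {"dx": 0, "dy": 0, "dz": 0.5, "turn": 0, "grip": 0},
  {"dx": 0, "dy": 0, "dz": 0, "turn": 0, "grip": 0},
])

```text
clock: 10.8
tool_pos: [0.4431, 0.313, 0.0475]
eef_rot: [0.911, 0.413, 0.0, 0.0]
contact_force: [-0.5, -0.9, 3.9]
opening: 0.004
```

Request:
send_rows([
  {"dx": 0, "dy": 0, "dz": 0.5, "turn": 0, "grip": 0},
  {"dx": 0, "dy": 0, "dz": 0, "turn": 0, "grip": 0},
])

```text
clock: 11.0
tool_pos: [0.4431, 0.313, 0.0474]
eef_rot: [0.911, 0.413, 0.0, 0.0]
contact_force: [-1.3, -0.9, 9.2]
opening: 0.0
```

Request:
send_rows([
  {"dx": 0, "dy": 0, "dz": -6, "turn": 0, "grip": 0},
  {"dx": 0, "dy": 0, "dz": -15, "turn": 0, "grip": 0},
  {"dx": 0, "dy": 0, "dz": -20, "turn": 0, "grip": 0},
  {"dx": 16, "dy": 20, "dz": 0, "turn": 0, "grip": 0},
  {"dx": 16, "dy": 20, "dz": 0, "turn": 0, "grip": 0},
  {"dx": 17, "dy": 20, "dz": 0, "turn": 0, "grip": 0},
  {"dx": 0, "dy": 0, "dz": 0, "turn": 0, "grip": 0},
  {"dx": 0, "dy": 0, "dz": 0, "turn": 0, "grip": 0},
])

```text
clock: 11.8
tool_pos: [0.5203, 0.3098, 0.0874]
eef_rot: [0.911, 0.412, -0.0, -0.0]
contact_force: [0.2, 0.3, -0.0]
opening: 0.006
```

```bash
python3 go.py; python3 - <<'E'
from h import *
p=snapshot("side"); save(p,"pics/s3.png")
for o in ["square_stop","slim_stop","slim_top"]:
    for r in regions_of(p,o)[:1]:
        v,u=np.nonzero(r["pixels"]&(p["depth"]>0)); W=world(p,u,v,p["depth"][v,u]); z=np.percentile(W[:,2],97);T=W[W[:,2]>z-.004]
        print(o,r["score"],z,((T.max(0)+T.min(0))/2).round(4))
b=p["img"][150:350,230:400][:,:,::-1]; cv2.imwrite("pics/s3c.png",cv2.resize(b,None,fx=3,fy=3))
E
```

```text
11.8 [0.5203 0.3098 0.0874] [ 0.23  0.34 -0.01] [-0.36  0.9  -0.46  1.73  0.61  0.66 -1.88] 0.006
wide [-105.5   82.6   22.4]
sq [-49.1 -60.4  22.5]
slim [ 0.7  1.  22.4]
square_stop 0.82 0.04673472136802252 [0.4429 0.3151 0.0454]
slim_stop 0.73 0.05716228009023237 [0.5219 0.312  0.0562]
slim_top 0.62 0.05854749801827473 [0.5219 0.312  0.057 ]
```

View pics/s3c.png

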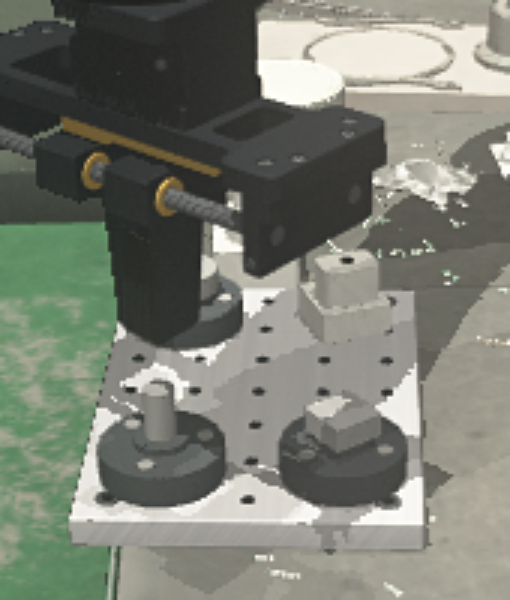

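The square head is down (top about 47 mm, position unchanged). The fingertips are above the slim pin (158,390 in the crop).

Request:
send_rows([
  {"dx": 1, "dy": 1, "dz": 10, "turn": 0, "grip": 0},
  {"dx": 0, "dy": 0, "dz": 8, "turn": 0, "grip": 0},
  {"dx": 0, "dy": 0, "dz": 4, "turn": 0, "grip": 0},
  {"dx": 0, "dy": 0, "dz": 3, "turn": 0, "grip": 0},
  {"dx": 0, "dy": 0, "dz": 2, "turn": 0, "grip": 0},
  {"dx": 0, "dy": 0, "dz": 2, "turn": 0, "grip": 0},
  {"dx": 0, "dy": 0, "dz": 1, "turn": 0, "grip": 0},
])

```text
clock: 12.7
tool_pos: [0.5219, 0.3104, 0.0579]
eef_rot: [0.911, 0.413, 0.0, 0.0]
contact_force: [-0.4, 0.1, 3.6]
opening: 0.006
```

Request:
send_rows([
  {"dx": 0, "dy": 0, "dz": 2, "turn": 0, "grip": 0},
  {"dx": 0, "dy": 0, "dz": 2, "turn": 0, "grip": 0},
  {"dx": 0, "dy": 0, "dz": 2, "turn": 0, "grip": 0},
])

```text
clock: 13.0
tool_pos: [0.5219, 0.3104, 0.0518]
eef_rot: [0.911, 0.413, 0.0, -0.0]
contact_force: [-1.4, -0.5, 3.1]
opening: 0.003
```

Request:
send_rows([
  {"dx": 0, "dy": 0, "dz": 1, "turn": 0, "grip": 0},
  {"dx": 0, "dy": 0, "dz": 1, "turn": 0, "grip": 0},
])

```text
clock: 13.2
tool_pos: [0.5219, 0.3103, 0.0496]
eef_rot: [0.911, 0.413, 0.0, -0.0]
contact_force: [-0.3, -1.1, 2.3]
opening: 0.005
```

Request:
send_rows([
  {"dx": 0, "dy": 0, "dz": 1, "turn": 0, "grip": 0},
  {"dx": 0, "dy": 0, "dz": 1, "turn": 0, "grip": 0},
  {"dx": 0, "dy": 0, "dz": 0, "turn": 0, "grip": 0},
])

```text
clock: 13.5
tool_pos: [0.5219, 0.3103, 0.0475]
eef_rot: [0.911, 0.413, 0.0, -0.0]
contact_force: [-0.4, -0.3, 1.2]
opening: 0.006
```

Request:
send_rows([
  {"dx": 0, "dy": 0, "dz": 0.5, "turn": 0, "grip": 0},
  {"dx": 0, "dy": 0, "dz": 0, "turn": 0, "grip": 0},
])

```text
clock: 13.7
tool_pos: [0.5219, 0.3103, 0.0475]
eef_rot: [0.911, 0.413, 0.0, 0.0]
contact_force: [-0.6, -1.1, 4.3]
opening: 0.004
```

Request:
send_rows([
  {"dx": 0, "dy": 0, "dz": 0.5, "turn": 0, "grip": 0},
  {"dx": 0, "dy": 0, "dz": 0, "turn": 0, "grip": 0},
])

```text
clock: 13.9
tool_pos: [0.522, 0.3104, 0.0474]
eef_rot: [0.911, 0.413, 0.0, 0.0]
contact_force: [-1.6, -1.3, 8.5]
opening: 0.005
```

Same end stop height and force as the other two. Now I'll lift off.

Request:
send_rows([
  {"dx": 0, "dy": 0, "dz": -6, "turn": 0, "grip": 0},
  {"dx": 0, "dy": 0, "dz": -15, "turn": 0, "grip": 0},
  {"dx": 0, "dy": 0, "dz": -30, "turn": 0, "grip": 0},
  {"dx": 0, "dy": 0, "dz": -40, "turn": 0, "grip": 0},
  {"dx": 0, "dy": 0, "dz": -40, "turn": 0, "grip": 0},
  {"dx": 0, "dy": 0, "dz": -40, "turn": 0, "grip": 0},
  {"dx": 0, "dy": 0, "dz": -40, "turn": 0, "grip": 0},
  {"dx": 0, "dy": 0, "dz": 0, "turn": 0, "grip": 0},
  {"dx": 0, "dy": 0, "dz": 0, "turn": 0, "grip": 0},
])

```text
clock: 14.8
tool_pos: [0.5223, 0.3103, 0.2591]
eef_rot: [0.911, 0.413, 0.001, 0.0]
contact_force: [-0.3, -0.9, -0.2]
opening: 0.008
```

```bash
python3 go.py; python3 - <<'E'
from h import *
p=snapshot("side"); save(p,"pics/s4.png")
for o in ["wide_stop","square_stop","slim_stop","insert_c","al_part_2"]:
    for r in regions_of(p,o)[:1]:
        v,u=np.nonzero(r["pixels"]&(p["depth"]>0)); W=world(p,u,v,p["depth"][v,u]); z=np.percentile(W[:,2],97);T=W[W[:,2]>z-.004]
        print(o,round(r["score"],2),z.round(4),((T.max(0)+T.min(0))/2).round(4),r["extent"])
b=p["img"][150:350,230:400][:,:,::-1]; cv2.imwrite("pics/s4c.png",cv2.resize(b,None,fx=3,fy=3))
E
```

```text
14.8 [0.5223 0.3103 0.2591] [-0.27 -0.89 -0.24] [-0.28  0.69 -0.6   1.59  0.44  1.   -1.74] 0.008
wide [-107.7   81.2  194. ]
sq [-51.2 -61.8 193.9]
slim [ -1.4  -0.4 194.1]
wide_stop 0.67 0.0465 [0.5129 0.1749 0.0454] [274.4, 232.9, 310.9, 266.0]
square_stop 0.91 0.0468 [0.4429 0.3134 0.0455] [320.5, 279.3, 367.1, 319.1]
slim_stop 0.86 0.0455 [0.521  0.3119 0.0445] [261.2, 282.0, 307.3, 318.4]
insert_c 0.84 0.0505 [0.4341 0.1825 0.0491] [329.1, 233.3, 360.4, 265.0]
al_part_2 0.56 0.0534 [0.4778 0.0972 0.0521] [296.7, 211.7, 329.0, 249.9]
```

View pics/s4c.png

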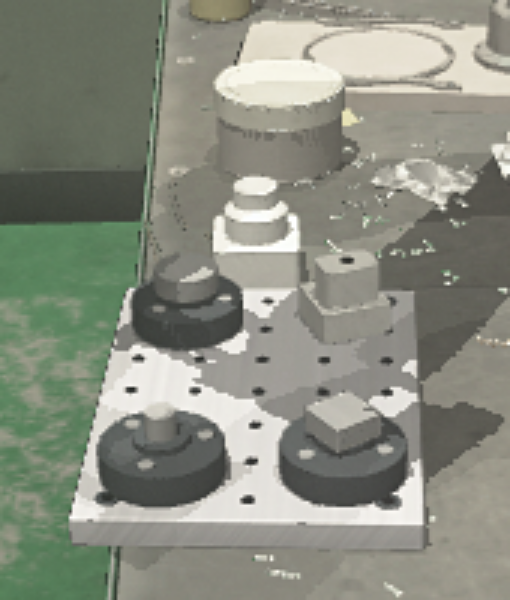

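All three heads are down: wide (187,280), square (343,422) and slim (160,425) in the crop. The feet and the loose parts stand where they were.

```bash
python3 -c "
from plant import finish_job
print(finish_job())"
```

```text
the job is handed in; nothing more can be done
None
```

I pressed all three stops fully down with the shut fingertips, in the order asked: wide, square, slim. The job was handed in at about 15 s on the robot's clock.

- **Pressing:** Each head slid at about 3 N and stopped dead at a fingertip height of 47.4 mm, against 47 mm expected for fully down. I pushed each to about 9 N there to be sure it had reached its end stop.
- **Last picture:** Head tops measured 46.5 mm (wide), 46.8 mm (square) and 45.5 mm (slim). The stops, the block and the turned part were within about 2 mm of where they started, which is measurement noise. The gripper was well clear, at 0.26 m.
- **Disagreement:** At the start the two cameras differed by about 3.5 mm in y and 3 mm in z. I averaged their horizontal positions. For height I used the side camera, and the fingertip contact heights confirmed it. I took no top picture at the end.

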